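# Back off the clamp jaw after a glue-up

## Task

The glue in the pine drawer front has set and the clamp's screw is already slack. With your fingertips, press down the steel thumb lever on the clamp's sliding jaw and, keeping it pressed, push the jaw back along the notched bar until it meets the stop pin; then let go and come clear. Nothing needs gripping or lifting: leave the drawer front lying on its bearers and everything else on the bench where it is.

Things in the scene. Friction and masses are not known exactly. Their poses are not given: they have to be found in the camera images.
- clamp: aluminium bar clamp in a pine cradle, fixed to the bench; origin on the bench under the bar's middle; y runs along the bar from the screw head to the stop pin (the way the jaw is pushed back), z up. Bar 22 mm wide, 610 long, notched top 48 mm above the bench. Screw head at y = -252 mm (90 high), bearers under the panel 49 high, end block at y = 286 mm (34 high, 130 wide)
- jaw (a joint): place of the sliding jaw along the bar in m: 0 next to the panel, 0.160 when its rear meets the stop pin; grows along the clamp's y. With the lever up the ratchet blocks growing (notches 10 mm apart); pressed, it slides at about 4 N. Dark cast iron, 38 mm wide, 106 long: front post (20 thick, top 100 mm above the bench), steel thumb lever, rear lug
- jaw_face (a point): middle of the jaw's clamping face, towards the panel, 74 mm above the bench; the front post behind it is 20 mm thick
- push_lug (a point): on the front face of the jaw's upright rear lug (38 mm wide, 12 thick, top 83 mm above the bench), 4 mm below its top, 94 mm behind the jaw face. A fingertip standing on the pressed thumb plate and moved along the clamp's y meets this face and pushes the jaw by it. The well between post and lug is 74 mm long
- release (a joint): angle of the thumb lever in rad: 0 up, pawl in a notch (up to 0.165 if the pawl rests on a tooth's ramp); free of the teeth from 0.18; stopped at 0.28, the plate then level. Sprung: 5 to 7 N on the plate press it right down; let go, it springs up and the pawl drops back into the teeth
- thumb_pad (a point): top of the ridged steel thumb plate, over the bar's centre line, about 22 mm ahead of the rear lug's face; moves with the lever: about 70 mm above the bench when up, 63 when pressed. Plate 32 mm wide, 38 long (26 of it towards the post, 12 towards the lug), sloping up to the rear when up. Press it downward here
- stop_pin (a point): where the jaw's rear end meets the upright steel stop pin (8 mm thick, top 66 mm above the bench) near the bar's end
- panel: the work: pine drawer front glued from two boards, 130 x 175 x 18 mm, lying loose on the bearers between screw pad and jaw, a white porcelain pull (33 mm wide, 30 mm high) standing on it; origin in the middle of its underside, 49 mm above the bench
- mug: cobalt enamel mug of washers, 82 mm diameter, 82 mm high; origin under its centre
- glue: glue bottle, 60 mm diameter, 165 mm high; origin under its centre
- nut_driver: nut driver with square steel shank and wooden handle, 220 mm long, lying along its x axis; origin under its middle
- bracket: iron angle bracket, legs 80 mm, 28 mm wide, standing on one leg, 80 mm high; origin under the middle of that leg
- offcut: pine offcut 38 x 90 x 18 mm; origin under its centre
- screw_jar: jar of screws, 60 mm diameter, 70 mm high; origin under its centre
- pencil: flat carpenter's pencil, 160 mm long along its y axis, 6 mm thick; origin under its middle
Not all that is in view belongs to the job. What is shaped like the panel but red or yellow is not meant.

How it is judged:
By the outcome, as a careful person would: the job done as asked, in the order asked, and still so for the second after the job is handed in, with the robot touching nothing.
It also fails if it takes over 40 s, if anything falls off the work surface, if the arm or the gripper's body presses on something with over 40 N, if the wrist force passes 120 N, or if a joint passes its speed limit or range.

## Robot

A 7-joint arm with a two-finger parallel gripper is mounted at the origin on the work surface. World frame = base frame: x ahead of the robot, y to its left, z up, the work surface at z = 0. Lengths are in mm, angles in degrees, forces in N, time in s.
With the tool pointing down it reaches from about 400 to 875 mm from the base axis. Payload 6.5 kg.
Tool frame: the origin (TCP) lies midway between the tips of the shut fingers; the grasp point (between the pads) lies 19 mm behind it; x points along the fingers, y is the direction in which the jaws open and shut, and the axes are right-handed (so a half turn about x gives the same grasp; the last joint's range is limited). The gripper opens to 85 mm and grips with 20 to 120 N. Pads are 22 mm wide; open, the fingers measure 114 mm over their backs; the gripper's body (76 mm by 85 mm) begins 54 mm behind the grasp point. The pads swing forward as they close: fully open they stand 13 mm farther back than shut.
Start: joints at [-3.793, 30.733, -0.252, 88.115, 0.149, 61.152, -4.079], TCP at [649.992, -0, 209.79] pointing down, gripper open.
Joint ranges: [-154.64, 154.64], [-21.42, 123.67], [-72.66, 72.17], [13.99, 137.28], [-74.86, 254.86], [10.95, 109.41], [-158.01, 158.01]. Speed limits (degrees/s): [136.94, 136.94, 180, 180, 180, 180, 180].

## Interface

Orientations are given as [roll, pitch, yaw] about the fixed x, y, z axes, in that order (R = Rz(yaw) Ry(pitch) Rx(roll)).
In Python, from workcell import * gives the robot as it stands. The module is installed in compiled form; this text tells all that it offers.
- The arm moves only by the tool servo_tool, never from a script. Its argument "deltas" is a list of rows, each a list of 7 numbers: the shift along the world's x, y, z in cm, then the turn, a rotation vector about the world's x, y, z in rad, then the opening in per cent of the stroke, from 0 (shut) to 100 (fully open). In form: [[tx, ty, tz, ax, ay, az, jaw], ...]. A call has 1 to 5 rows; each row is the pose to reach, as a shift and turn from the pose measured when the call began; what a row does not reach only later rows make up. A row lasts 1/10 s, in which the tool goes at most 50 mm and 8.59 degrees, less where a joint would pass 70% of its speed; a pose out of reach is approached as far as the arm can. A call with a gripper value outside its range is refused whole. The fingers move at their own pace and stop on an object; "grip_force" is the grip in N (left out, the last holds). Time passes only in rows, so rows that repeat a pose let the fingers close. It gives the time, the measured TCP pose, the force and the opening at its end, in the units of the state.
- sense(): the state, without advancing time (a new reading comes with each control period).
- snapshot(name): name is "scene" or "side" or "wrist"; returns (picture, depth): 400x640x3 uint8, red, green, blue; 400x640 float32, mm along the optical axis (not along the pixel's ray), 0 where there is no reading.
- camera_info(name): a dict with "fx", "fy", "cx", "cy" (pixels), "origin" and "orientation" of the camera in the world; the wrist camera has in their place "T_tool_cam" (4x4, takes a point from camera to tool coordinates, whose origin is the TCP and whose axes are the tool frame's). Camera axes: x right, y up, looking along -z (the intrinsics and any distortion apply to the point x, -y, -z); pixel columns grow to the right and rows downward; lengths in mm; the calibration is good to about 2 mm. The wrist camera is an equidistant fisheye: a pixel r from the principal point sees the ray r / f radians off the axis. A picture is of the moment at which its call begins: read the wrist's pose just before it. camera_info takes no time and is no camera call.
- hand_in(): hands the job in, once; it reports no verdict.
Trained networks look in the newest picture that a camera, given by its name, has taken for a name from the list of things; names that differ only in an ending like _2 or _b are one class to them, and where a whole thing is asked for, a point or a joint stands for the part that bears it (a point fixed in the world has none). Each returns a list of dicts, best first, with "conf" (0 to 1); they miss things now and then, are a little off and sometimes report something else, mostly with a low value. They report only what shows in the picture. A call takes as long as a camera call. They do not tell look-alikes from the thing itself.
- cut_out(thing, camera): "region" (400x640 bool, what is visible of it).
- pinpoint(thing, camera): "centre" ([x, y, z] in mm, in world coordinates, good to about 4 mm: a listed point, or the origin of a listed thing).
The state is a dict: "t": time; "joint_positions": joint angles; "dq": joint speeds; "tau": joint torques, N m; "position": TCP position; "tool_rot": TCP orientation; "force": force on the tool from outside, world axes, zero at the start; "moment": the same for the moment, N m; "gripper_width": opening from 0.0 (shut) to 1.0 (fully open).
Only numpy, scipy, OpenCV 4.12 (cv2) and the standard library are available. Lean on these libraries where they do the work, as an engineer would, in place of code of your own. Each camera call takes 0.05 s, during which the arm holds its last target.

## Working session

There is one attempt and no reset: what is moved stays moved. The work goes in short steps, Python scripts to look and compute and a tool call to move; the robot and the scene stay as the last step left them, time stands still between calls to the robot, and variables do not carry over. Pictures are saved under pics/ and viewed, and the job is handed in when it is done.

Besides the shell and the picture viewer there is one more tool, called after "Emit:" by a JSON object that holds its "fn" and its "kwargs". servo_tool: Moves the arm, as the interface text tells. Its arguments: {"type":"object","properties":{"deltas":{"type":"array","items":{"type":"array","items":{"type":"number"}}},"grip_force":{"type":"number"}},"required":["deltas"]}

```bash
mkdir -p pics; python3 - <<'E'
from workcell import *
import cv2
s=sense(); print(s['t'],s['position'],s['tool_rot'],s['force'],s['gripper_width'])
for n in ["scene","side"]:
    p,d=snapshot(n); cv2.imwrite(f"pics/{n}0.png",p[:,:,::-1]); print(n,camera_info(n))
    for th in ["thumb_pad","push_lug","jaw_face","stop_pin","clamp","panel"]:
        print(th,[(x['conf'],[round(float(v)) for v in x['centre']]) for x in pinpoint(th,n)[:3]])
print(sense()['t'])
E
```

```text
0.0 [ 6.49306983e+02 -2.12960143e-02  2.08898186e+02] [ -85.58514765   89.89703299 -175.57994524] [-0.2888097  -0.45432245 -0.9701495 ] 1.0021605208898068
scene {'fx': 367.03192170107434, 'fy': 367.03192170107434, 'cx': 323.0137843141319, 'cy': 202.6732335851358, 'origin': array([1152.30572853, -367.05915115,  860.83596248]), 'orientation': array([40.94283255, -0.98536324, 61.99007742])}
thumb_pad [(0.49, [495, 27, 63])]
push_lug [(0.67, [498, 44, 80])]
jaw_face [(0.86, [521, -46, 80]), (0.35, [495, 28, 66])]
stop_pin [(0.71, [611, -54, 2]), (0.6, [455, 181, 59])]
clamp [(0.65, [525, -56, -2]), (0.22, [522, -47, 78])]
panel [(0.95, [552, -164, 53]), (0.71, [817, 214, -2]), (0.21, [609, -51, 1])]
side {'fx': 408.7867535935981, 'fy': 408.7867535935981, 'cx': 315.8936668540491, 'cy': 203.74583580581128, 'origin': array([-145.42947686, -750.00367088,  675.54435078]), 'orientation': array([ 58.91738914,  -1.22031607, -42.49171897])}
thumb_pad [(0.62, [501, 26, 65]), (0.19, [678, -16, -4])]
push_lug [(0.93, [496, 43, 78]), (0.38, [457, 180, 58])]
jaw_face [(0.59, [523, -46, 75])]
stop_pin [(0.62, [455, 180, 60])]
clamp [(0.58, [523, -56, -2]), (0.56, [495, 45, 76])]
panel [(0.89, [592, 369, -2]), (0.87, [257, -436, -2]), (0.83, [548, -161, 51])]
0.7
```

View pics/scene0.png

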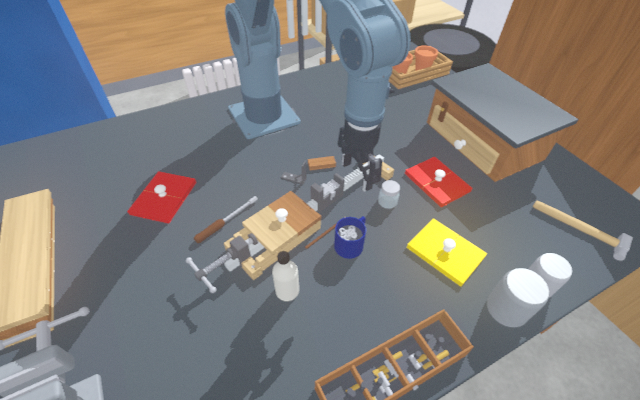

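View pics/side0.png

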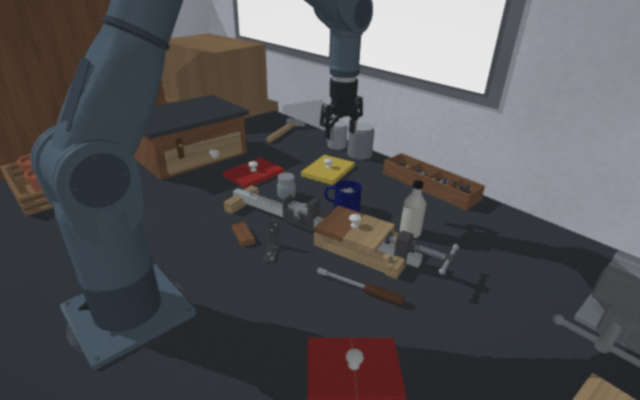

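```bash
cat > h.py <<'E'
from workcell import *
import cv2, numpy as np
from scipy.spatial.transform import Rotation as R
def Rc(n):
    c=camera_info(n); return c, R.from_euler('xyz',c['orientation'],degrees=True).as_matrix()
def cloud(n,d):
    c,M=Rc(n); v,u=np.mgrid[0:400,0:640]
    x=(u-c['cx'])/c['fx']*d; y=-(v-c['cy'])/c['fy']*d
    return np.stack([x,y,-d],-1)@M.T+c['origin']
E
python3 - <<'E'
from h import *
s=sense(); print(R.from_euler('xyz',s['tool_rot'],degrees=True).as_matrix().round(3))
p,d=snapshot("scene"); P=cloud("scene",d); np.save("Ps.npy",P)
cv2.imwrite("pics/s1.png",cv2.resize(p[130:290,180:420,::-1],None,fx=3.3,fy=3.3,interpolation=cv2.INTER_CUBIC))
q,e=snapshot("side"); Q=cloud("side",e); np.save("Qs.npy",Q)
cv2.imwrite("pics/d1.png",cv2.resize(q[160:300,210:450,::-1],None,fx=3.3,fy=3.3,interpolation=cv2.INTER_CUBIC))
u=np.array([-.268,.963]);u/=np.linalg.norm(u); w=np.array([u[1],-u[0]])
o=np.array([522,-46.])
for n,X in(("scene",P),("side",Q)):
    a=(X[...,:2]-o)@u; b=(X[...,:2]-o)@w; z=X[...,2]
    print(n)
    for lo in range(-60,300,6):
        m=(a>=lo)&(a<lo+6)&(abs(b)<30)&(z>40)&(z<130)
        if m.sum()>3: print(lo,m.sum(),z[m].max().round(),np.percentile(b[m&(z>z[m].max()-12)],[0,50,100]).round(), end=' | ')
    print()
for th in ["mug","screw_jar","bracket","offcut","pencil","glue"]:
    for n in("scene","side"): print(th,n,[(x['conf'],[round(float(v)) for v in x['centre']]) for x in pinpoint(th,n)[:1]])
E
```

```text
[[ 0.  1.  0.]
 [-0.  0. -1.]
 [-1.  0.  0.]]
scene
-60 34 73.0 [-29.   2.  28.] | -54 32 72.0 [-28.  -1.  30.] | -48 33 72.0 [-30.   5.  28.] | -42 34 71.0 [-28.  -2.  29.] | -36 29 73.0 [-30.  -1.  29.] | -18 7 49.0 [-9.  1. 10.] | -12 19 52.0 [-12.  -1.  10.] | -6 12 53.0 [-11.   1.  10.] | 0 128 103.0 [-18.   1.  17.] | 6 53 105.0 [-17.   4.  18.] | 12 34 105.0 [-18.   1.  18.] | 18 28 104.0 [-16.   3.  17.] | 24 11 100.0 [-5. -5. -5.] | 30 12 68.0 [ 6. 13. 18.] | 36 16 65.0 [ 2.  8. 17.] | 42 21 66.0 [-7.  5. 20.] | 48 42 68.0 [-24.  -0.  25.] | 54 41 69.0 [-24.   0.  24.] | 60 30 70.0 [-24.   1.  23.] | 66 18 70.0 [-17.  -1.  16.] | 72 24 71.0 [-15.   2.  16.] | 78 28 73.0 [-15.   2.  16.] | 84 25 71.0 [-16.   1.  14.] | 90 19 82.0 [-4.  5. 10.] | 96 72 88.0 [-19.  -4.  18.] | 102 28 86.0 [-16.   5.  17.] | 108 5 85.0 [-3.  6. 15.] | 120 4 49.0 [ 8. 10. 11.] | 126 7 54.0 [-1.  5. 10.] | 132 7 49.0 [-4.  3. 10.] | 138 16 51.0 [-10.   4.  10.] | 144 8 53.0 [-10.  -5.  10.] | 150 13 51.0 [-10.   2.  11.] | 156 11 53.0 [-10.   1.  10.] | 162 10 51.0 [-13.   6.  11.] | 168 17 51.0 [
[... 1692 characters left out ...]
. -6.  1.] | 246 4 44.0 [-13. -10.  -3.] | 252 9 45.0 [-16.  -5.   6.] | 258 5 45.0 [-13.  -2.   6.] | 264 6 45.0 [-12.  -2.   7.] | 270 9 44.0 [-10.  -4.   8.] | 276 7 45.0 [-12.  -3.   9.] | 282 9 44.0 [-13.  -6.   6.] | 288 6 43.0 [-13.  -3.   8.] | 294 6 44.0 [-11.  -3.   9.] | 
mug scene [(0.87, [677, -17, 5])]
mug side [(0.6, [674, -13, 0])]
screw_jar scene [(0.83, [590, 178, 0])]
screw_jar side [(0.63, [591, 176, 2])]
bracket scene [(0.64, [364, -43, 1])]
bracket side [(0.57, [362, -42, -3])]
offcut scene [(0.82, [351, 71, -2])]
offcut side [(0.56, [349, 72, 2])]
pencil scene [(0.59, [610, -56, -2])]
pencil side []
glue scene [(0.88, [725, -224, 0])]
glue side [(0.71, [726, -224, 0])]
```

View pics/s1.png

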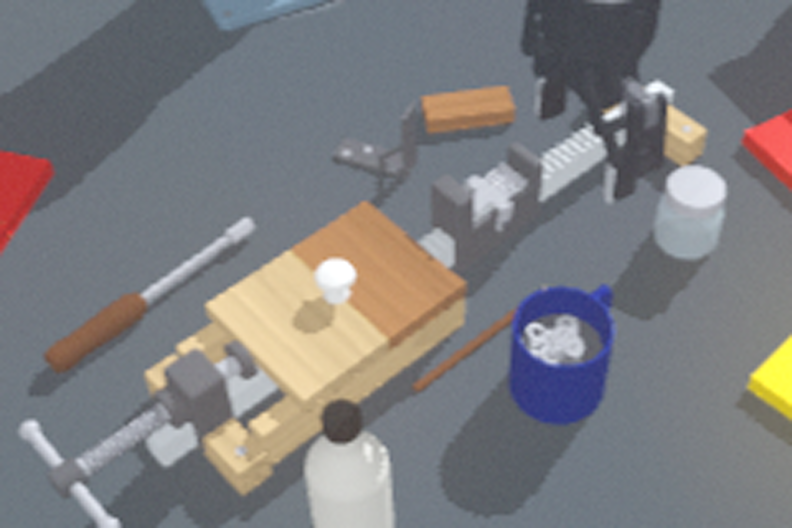

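View pics/d1.png

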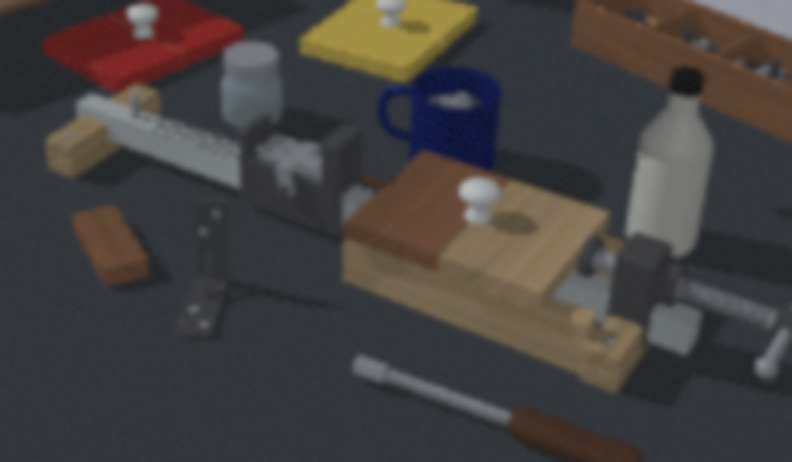

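Only one clamp is in view. The real panel is the two-tone pine one at about (280,225) in the scene picture, and the red and yellow ones are decoys. The jaw's lug is at about (322,185) and the stop pin at about (377,155). The jaw already stands about 30 mm off the panel, so roughly 127 mm of travel is left. I'll go above the thumb plate with the fingers shut and turned 15.6°.

Emit:
{"fn": "servo_tool", "kwargs": {"deltas": [[-4,0.6,-1,0,0,0.07,0],[-8,1.2,-2,0,0,0.14,0],[-12,1.9,-4,0,0,0.21,0],[-14.9,2.4,-6,0,0,0.272,0],[-14.9,2.4,-6.5,0,0,0.272,0]], "grip_force": 40}}

```text
t: 1.9
position: [495.3, 24.4, 142.8]
tool_rot: [-101.6, 89.6, -175.8]
force: [0.6, -0.1, 0.4]
gripper_width: 0.146
```

Emit:
{"fn": "servo_tool", "kwargs": {"deltas": [[0,0,0,0,0,0,0],[0,0,0,0,0,0,0],[0,0,0,0,0,0,0]]}}

```text
t: 2.2
position: [496.8, 24.3, 143.4]
tool_rot: [-101.6, 89.7, -175.9]
force: [0.1, 1.1, 0.3]
gripper_width: -0.003
```

```bash
python3 - <<'E'
from h import *
s=sense(); print(s['position'],s['tool_rot']); 
p,d=snapshot("wrist"); cv2.imwrite("pics/w1.png",p[:,:,::-1])
c=camera_info("wrist"); f=c['fx']
M=R.from_euler('xyz',s['tool_rot'],degrees=True).as_matrix()
v,u=np.mgrid[0:400,0:640]; X=u-c['cx'];Y=v-c['cy'];r=np.hypot(X,Y)+1e-9;th=r/f
t=np.tan(np.minimum(th,1.5)); pc=np.stack([X/r*t*d,-Y/r*t*d,-d],-1)
T=c['T_tool_cam']; W=(pc@T[:3,:3].T+T[:3,3])@M.T+s['position']
U=np.array([-.268,.963]);U/=np.linalg.norm(U); w=np.array([U[1],-U[0]]); o=np.array([522,-46.])
a=(W[...,:2]-o)@U; b=(W[...,:2]-o)@w; z=W[...,2]; ok=d>0
for lo in range(-10,250,5):
    m=ok&(a>=lo)&(a<lo+5)&(abs(b)<28)&(z>40)&(z<115)
    if m.sum()>3: zz=np.percentile(z[m],97); k=b[m&(z>zz-6)&(z<zz+3)]; print(lo,m.sum(),zz.round(),np.percentile(k,[2,98]).round(),end=' | ')
print()
for n in ["thumb_pad","push_lug","jaw_face","stop_pin"]: print(n,[(x['conf'],x['centre'].round() if hasattr(x['centre'],'round') else x['centre']) for x in pinpoint(n,"wrist")[:2]])
q,e=snapshot("side"); cv2.imwrite("pics/d2.png",cv2.resize(q[130:270,210:450,::-1],None,fx=3.3,fy=3.3,interpolation=cv2.INTER_CUBIC))
E
```

```text
[496.8276349   24.28189166 143.44277447] [-101.6250433    89.7192157  -175.90563148]
25 14 56.0 [ 9. 15.] | 30 64 57.0 [-20.  16.] | 35 69 57.0 [-20.  15.] | 40 185 63.0 [-12.  10.] | 45 180 64.0 [-11.   7.] | 50 262 65.0 [-25.  21.] | 55 310 65.0 [-25.  21.] | 60 397 65.0 [-25.  21.] | 65 244 67.0 [-18.  13.] | 70 237 68.0 [-18.  13.] | 75 248 68.0 [-18.  13.] | 80 256 69.0 [-18.  13.] | 85 346 69.0 [-18.  13.] | 90 156 69.0 [-18.  12.] | 95 124 83.0 [-20.  15.] | 100 328 84.0 [-21.  15.] | 105 643 84.0 [-20.  15.] | 110 148 49.0 [-12.   8.] | 115 126 46.0 [-12.   8.] | 120 155 49.0 [-12.   8.] | 125 143 46.0 [-12.   8.] | 130 155 49.0 [-12.   9.] | 135 154 46.0 [-12.   9.] | 140 155 49.0 [-12.   9.] | 145 155 45.0 [-12.   9.] | 150 158 49.0 [-12.   9.] | 155 148 45.0 [-12.   9.] | 160 155 49.0 [-12.   8.] | 165 135 45.0 [-12.   8.] | 170 158 49.0 [-12.   8.] | 175 163 49.0 [-12.   8.] | 180 146 49.0 [-13.   8.] | 185 143 46.0 [-12.   9.] | 190 147 49.0 [-13.   8.] | 195 152 46.0 [-12.   8.] | 200 160 49.0 [-13.   8.] | 205 147 47.0 [-12.   9.] | 210 149 49.0 [-13.   9.] | 215 129 45.0 [-12.   8.] | 220 137 45.0 [-13.   9.] | 225 143 45.0 [-13.   9.] | 230 131 45.0 [-13.   8.] | 235 217 67.0 [-5.  1.] | 240 94 57.0 [-6.  1.] | 245 63 45.0 [-13.   9.] | 
thumb_pad [(0.93, [503.8, 27.1, 65.1]), (0.68, [461.9, 182.1, 60.4])]
push_lug [(0.69, [495.5, 45.6, 82.7])]
jaw_face [(0.55, [342.6, 69.2, -0.1])]
stop_pin [(0.55, [460.7, 183.5, 61.2]), (0.42, [344.3, 66.3, -2.5])]
```

View pics/w1.png

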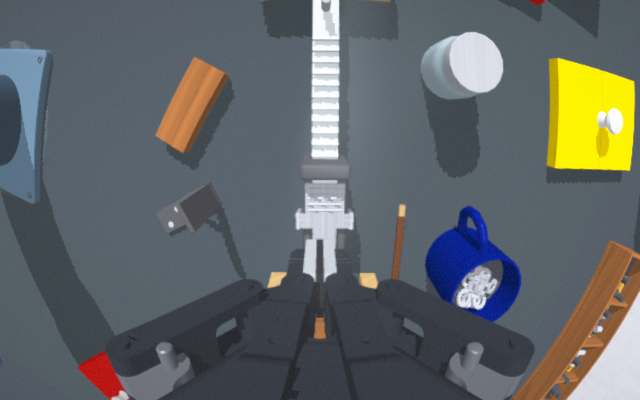

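View pics/d2.png

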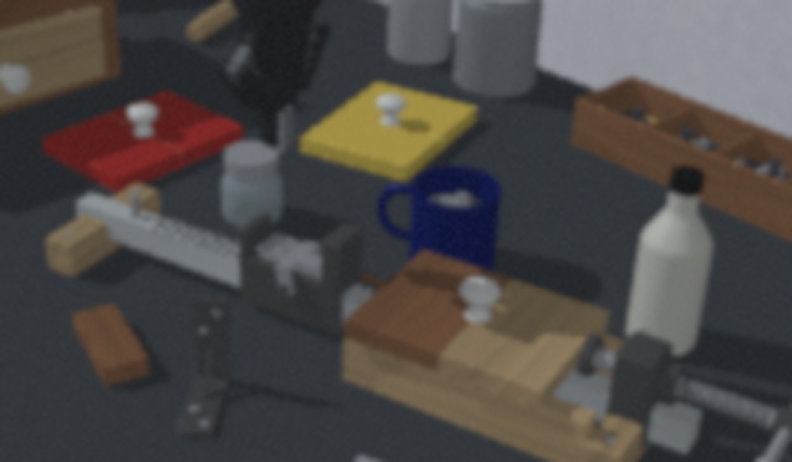

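The wrist picture shows the plate at about (325,200), the lug at (325,168) and the notched bar running straight up to the pin at (326,5). The lug face is at a ≈ 97 mm and the bar's centre line at b ≈ -2.5, and I'm 3 mm to one side. I'll correct that and lower.

Emit:
{"fn": "servo_tool", "kwargs": {"deltas": [[0.15,0,-2,0,0,0,0],[0.3,0.05,-4,0,0,0,0],[0.3,0.05,-5.5,0,0,0,0],[0.3,0.05,-6.2,0,0,0,0],[0.3,0.05,-6.2,0,0,0,0]]}}

```text
t: 3.0
position: [498.1, 24.8, 80.3]
tool_rot: [-101.4, 89.5, -175.6]
force: [0.8, -0.2, -0.2]
gripper_width: -0.002
```

Emit:
{"fn": "servo_tool", "kwargs": {"deltas": [[0.15,0,-0.6,0,0,0,0],[0.15,0,-1.0,0,0,0,0],[0.15,0,-1.3,0,0,0,0],[0.15,0,-1.5,0,0,0,0]]}}

```text
t: 3.4
position: [499.6, 24.8, 65.2]
tool_rot: [-101.2, 89.5, -175.5]
force: [-0.1, -0.2, -0.5]
gripper_width: 0.002
```

Emit:
{"fn": "servo_tool", "kwargs": {"deltas": [[0,0,-0.2,0,0,0,0],[0,0,-0.3,0,0,0,0],[0,0,-0.3,0,0,0,0]]}}

```text
t: 3.7
position: [499.6, 24.8, 62.1]
tool_rot: [-101.2, 89.5, -175.5]
force: [-0.1, 0.4, 0.0]
gripper_width: 0.0
```

```bash
python3 - <<'E'
from h import *
s=sense(); print(s['position'],s['force'],s['moment'])
p,d=snapshot("wrist"); cv2.imwrite("pics/w2.png",cv2.resize(p[100:340,200:450,::-1],None,fx=2.4,fy=2.4))
q,e=snapshot("side"); cv2.imwrite("pics/d3.png",cv2.resize(q[130:270,210:450,::-1],None,fx=3.3,fy=3.3,interpolation=cv2.INTER_CUBIC))
q,e=snapshot("scene"); cv2.imwrite("pics/s3.png",cv2.resize(q[110:250,240:440,::-1],None,fx=4,fy=4,interpolation=cv2.INTER_CUBIC))
E
```

```text
[499.559139    24.78180076  62.11095184] [-0.05026471  0.35445054  0.02585308] [-0.03253117 -0.02856184 -0.06900079]
```

View pics/w2.png

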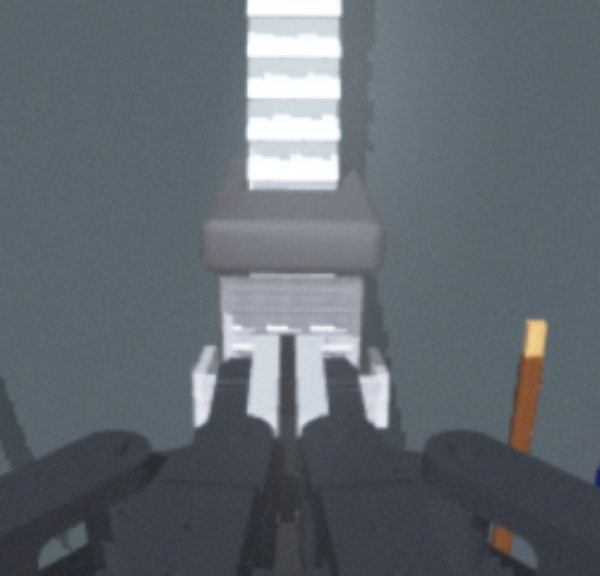

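View pics/d3.png

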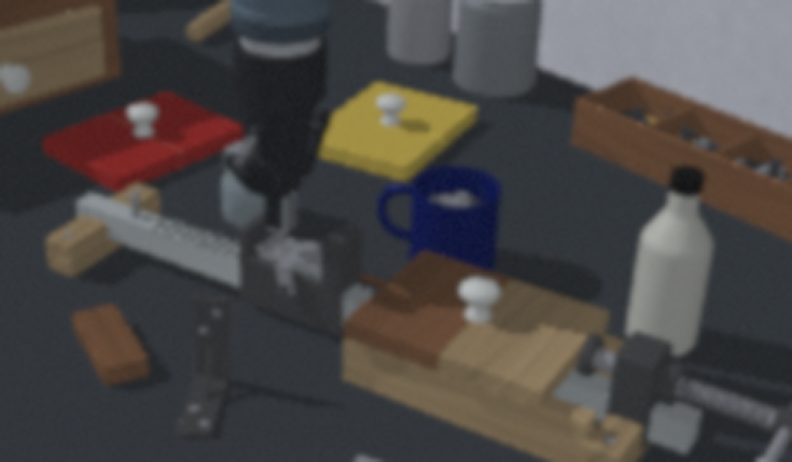

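View pics/s3.png

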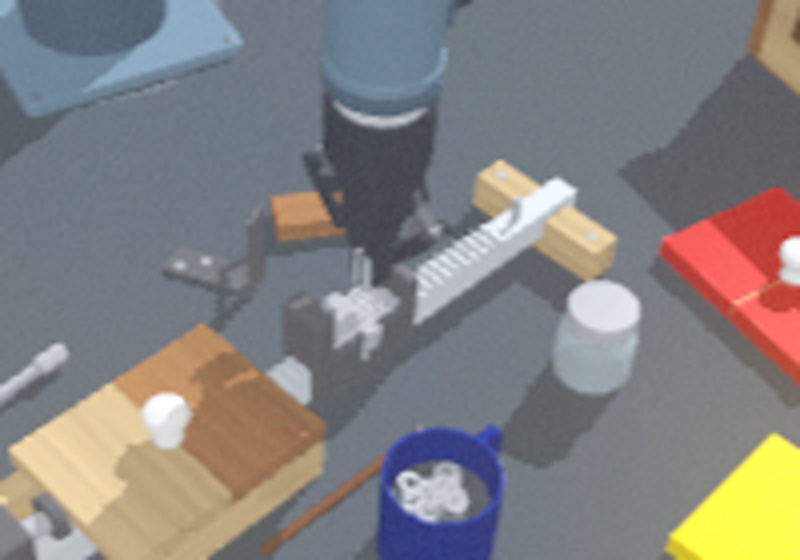

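Emit:
{"fn": "servo_tool", "kwargs": {"deltas": [[0,0,-0.2,0,0,0,0],[0,0,-0.3,0,0,0,0],[0,0,-0.3,0,0,0,0]]}}

```text
t: 4.15
position: [499.6, 24.8, 59.1]
tool_rot: [-101.3, 89.5, -175.5]
force: [0.2, 1.2, -0.1]
gripper_width: -0.004
```

Emit:
{"fn": "servo_tool", "kwargs": {"deltas": [[0,0,-0.2,0,0,0,0],[0,0,-0.2,0,0,0,0]]}}

```text
t: 4.35
position: [499.3, 24.8, 56.8]
tool_rot: [-101.0, 89.5, -175.2]
force: [-0.4, 0.4, -0.5]
gripper_width: -0.004
```

```bash
python3 - <<'E'
from h import *
s=sense(); print(s['position'],s['force'],s['moment'])
p,d=snapshot("wrist"); cv2.imwrite("pics/w3.png",cv2.resize(p[100:340,200:450,::-1],None,fx=2.4,fy=2.4))
c=camera_info("wrist"); f=c['fx']
M=R.from_euler('xyz',s['tool_rot'],degrees=True).as_matrix()
v,u=np.mgrid[0:400,0:640]; X=u-c['cx'];Y=v-c['cy'];r=np.hypot(X,Y)+1e-9;t=np.tan(r/f)
pc=np.stack([X/r*t*d,-Y/r*t*d,-d],-1)
T=c['T_tool_cam']; TT=pc@T[:3,:3].T+T[:3,3]; W=TT@M.T+s['position']
for row in range(150,300,4): print(row,[ (W[row,cc].round().astype(int).tolist(),int(TT[row,cc,0])) for cc in (310,320,330)])
E
```

```text
[499.33850978  24.77978633  56.83562905] [-0.40162823  0.37420286 -0.51103601] [-0.00527425 -0.03847023  0.00627263]
150 [([479, 72, 44], 12), ([485, 74, 44], 12), ([490, 76, 46], 11)]
154 [([480, 70, 46], 10), ([486, 72, 45], 11), ([491, 73, 46], 10)]
158 [([481, 68, 47], 9), ([486, 70, 48], 8), ([492, 71, 47], 10)]
162 [([481, 66, 45], 12), ([487, 67, 44], 13), ([492, 69, 43], 13)]
166 [([482, 63, 45], 12), ([487, 65, 44], 12), ([493, 66, 44], 12)]
170 [([483, 61, 46], 11), ([488, 63, 45], 11), ([494, 64, 46], 11)]
174 [([483, 59, 47], 10), ([489, 61, 48], 8), ([494, 63, 49], 8)]
178 [([484, 56, 44], 13), ([489, 58, 43], 13), ([495, 59, 43], 14)]
182 [([484, 57, 56], 0), ([489, 58, 55], 1), ([495, 60, 55], 1)]
186 [([485, 57, 66], -8), ([489, 58, 66], -9), ([494, 60, 67], -10)]
190 [([485, 57, 74], -17), ([490, 58, 75], -17), ([494, 60, 74], -17)]
194 [([485, 57, 81], -23), ([490, 58, 79], -22), ([494, 59, 81], -24)]
198 [([486, 55, 82], -25), ([490, 57, 83], -26), ([494, 58, 83], -26)]
202 [([486, 53, 82], -24), ([491, 55, 83], -25), ([495, 56, 83], -26)]
206 [([487, 52, 82], -25)
[... 1003 characters left out ...]
107], -49), ([500, 37, 105], -48)]
266 [([492, 36, 110], -53), ([496, 37, 110], -53), ([500, 38, 111], -53)]
270 [([492, 36, 114], -57), ([496, 37, 114], -57), ([500, 38, 114], -57)]
274 [([492, 36, 117], -59), ([496, 36, 116], -58), ([500, 37, 116], -59)]
278 [([492, 37, 122], -65), ([496, 35, 117], -60), ([499, 39, 122], -65)]
282 [([492, 36, 124], -67), ([497, 33, 116], -59), ([499, 39, 125], -68)]
286 [([492, 37, 127], -70), ([498, 31, 116], -59), ([499, 39, 127], -70)]
290 [([492, 37, 130], -72), ([498, 29, 115], -58), ([499, 38, 130], -72)]
294 [([493, 36, 132], -74), ([499, 28, 116], -59), ([499, 39, 132], -75)]
298 [([493, 36, 134], -77), ([499, 26, 117], -59), ([499, 39, 135], -78)]
```

View pics/w3.png

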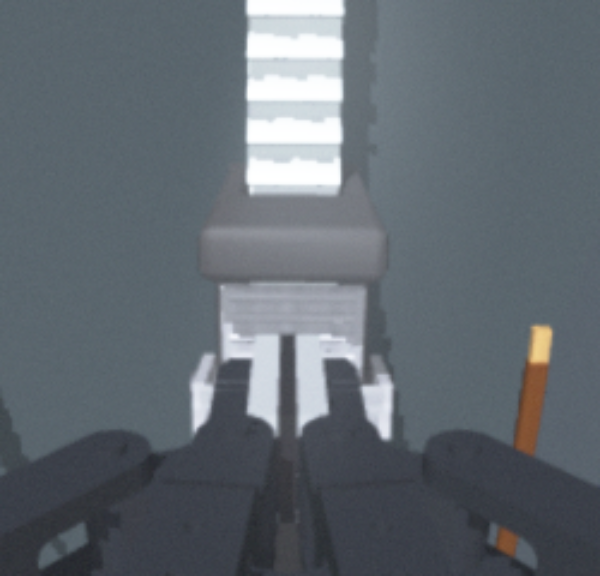

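```bash
python3 - <<'E'
from h import *
U=np.array([-.268,.963]);U/=np.linalg.norm(U); w=np.array([U[1],-U[0]]); o=np.array([522,-46.])
s=sense();print(s['position'],s['joint_positions'])
for n in("scene","side"):
    p,d=snapshot(n); X=cloud(n,d); a=(X[...,:2]-o)@U; b=(X[...,:2]-o)@w; z=X[...,2]
    print(n)
    for lo in range(50,135,4):
        m=(z>=lo)&(z<lo+4)&(a>48)&(a<94)&(abs(b)<45)
        if m.sum(): print(lo,m.sum(),np.percentile(a[m],[0,50,100]).round(),np.percentile(b[m],[0,50,100]).round())
    if n=="scene": cv2.imwrite("pics/s4.png",cv2.resize(p[140:220,290:370,::-1],None,fx=7,fy=7,interpolation=cv2.INTER_CUBIC))
    else: cv2.imwrite("pics/d4.png",cv2.resize(p[160:240,250:330,::-1],None,fx=7,fy=7,interpolation=cv2.INTER_CUBIC))
E
```

```text
[499.41336367  24.73827987  56.92652583] [ -4.3574614   30.21121774  -4.52040147 115.90177557   3.96076339
  34.5122072    4.20184879]
scene
50 7 [50. 60. 89.] [-23.  17.  23.]
54 25 [48. 73. 94.] [-23.  15.  24.]
58 10 [51. 53. 87.] [-27.  13.  22.]
62 41 [49. 58. 77.] [-26.   4.  25.]
66 75 [51. 68. 92.] [-23.   2.  21.]
70 11 [62. 76. 88.] [-13.   8.  15.]
78 2 [70. 71. 73.] [3. 3. 4.]
82 1 [66. 66. 66.] [2. 2. 2.]
86 8 [64. 69. 78.] [-14.   4.  10.]
90 9 [65. 66. 82.] [-7.  2. 11.]
94 10 [65. 70. 82.] [-14.   4.  12.]
98 5 [67. 70. 78.] [-15.   5.  10.]
102 13 [65. 69. 80.] [-15.   3.  12.]
106 5 [65. 70. 77.] [-17.   0.  10.]
110 8 [65. 67. 71.] [-8.  3. 12.]
114 7 [65. 66. 72.] [-8.  2. 11.]
118 5 [65. 65. 70.] [-15.  -5.  13.]
122 8 [64. 66. 70.] [-15.   1.  13.]
126 13 [61. 65. 67.] [-25.  -4.  25.]
130 25 [62. 65. 84.] [-32.   8.  30.]
134 29 [63. 66. 89.] [-34.  13.  35.]
side
50 20 [49. 77. 94.] [-27. -20.  25.]
54 21 [49. 63. 92.] [-29. -21.  20.]
58 17 [50. 54. 72.] [-28. -15.  20.]
62 79 [48. 64. 91.] [-26.  -5.  21.]
66 21 [57. 78. 89.] [-18.  -5.   7.]
78 6 [65. 75. 82.] [-10.  -9.   1.]
82 6 [63. 65. 83.] [-13.  -9.  -1.]
86 11 [64. 70. 77.] [-17. -13.   1.]
90 13 [65. 70. 80.] [-17. -12.   3.]
94 10 [65. 69. 81.] [-18. -12.   2.]
98 8 [64. 70. 81.] [-19. -14.  -5.]
102 16 [63. 69. 81.] [-18. -13.   1.]
106 9 [65. 72. 83.] [-18. -10.   2.]
110 9 [64. 69. 76.] [-18.  -9.   1.]
114 8 [63. 68. 79.] [-19. -11.   3.]
118 7 [63. 65. 67.] [-17.  -9.   2.]
122 13 [61. 65. 86.] [-31.   2.  21.]
126 23 [61. 65. 85.] [-37. -15.  22.]
130 31 [63. 65. 85.] [-39. -14.  30.]
134 19 [62. 65. 86.] [-42.  -8.  36.]
```

View pics/s4.png

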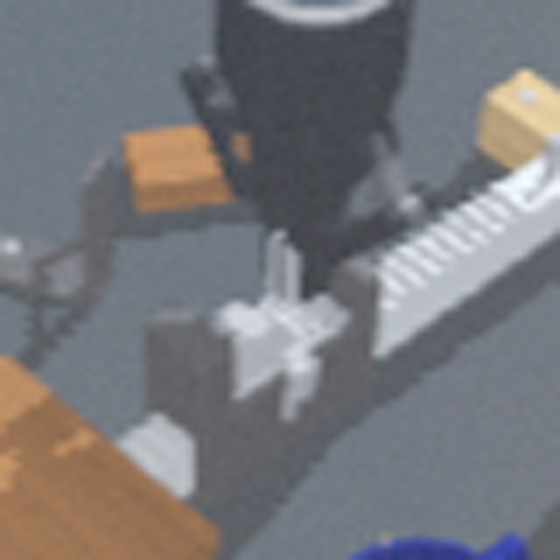

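View pics/d4.png

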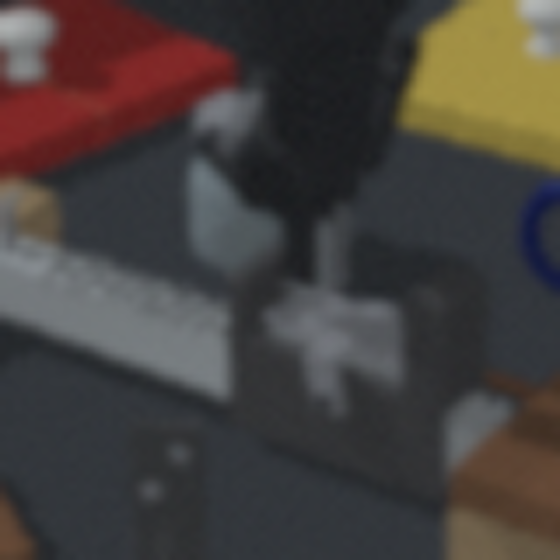

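All three cameras agree that the visible tips are still at z ≈ 78, about 10 mm above the plate, which the zero force also suggests. So the reported TCP reads about 20 mm lower than the tips. I'll carry on down in small steps and watch the force.

Emit:
{"fn": "servo_tool", "kwargs": {"deltas": [[0,0,-0.25,0,0,0,0],[0,0,-0.5,0,0,0,0],[0,0,-0.5,0,0,0,0]]}}

```text
t: 4.8
position: [499.2, 24.8, 51.7]
tool_rot: [-101.0, 89.5, -175.3]
force: [-0.1, 0.7, -0.6]
gripper_width: 0.0
```

Emit:
{"fn": "servo_tool", "kwargs": {"deltas": [[0,0,-0.2,0,0,0,0],[0,0,-0.3,0,0,0,0]]}}

```text
t: 5.0
position: [499.1, 24.8, 48.4]
tool_rot: [-101.0, 89.5, -175.3]
force: [-0.3, 0.2, -0.3]
gripper_width: -0.003
```

Emit:
{"fn": "servo_tool", "kwargs": {"deltas": [[0,0,-0.15,0,0,0,0],[0,0,-0.2,0,0,0,0]]}}

```text
t: 5.2
position: [498.9, 24.7, 46.2]
tool_rot: [-101.0, 89.5, -175.2]
force: [0.9, -0.7, -1.2]
gripper_width: -0.001
```

Emit:
{"fn": "servo_tool", "kwargs": {"deltas": [[0,0,-0.15,0,0,0,0],[0,0,-0.2,0,0,0,0]]}}

```text
t: 5.4
position: [499.0, 25.2, 44.4]
tool_rot: [-103.9, 89.5, -178.1]
force: [-1.8, 0.7, 5.2]
gripper_width: 0.001
```

Emit:
{"fn": "servo_tool", "kwargs": {"deltas": [[0,0,-0.15,0,0,0,0],[0,0,-0.2,0,0,0,0]]}}

```text
t: 5.6
position: [498.8, 26.5, 42.7]
tool_rot: [-110.7, 89.4, 175.1]
force: [-2.2, 4.0, 7.4]
gripper_width: -0.002
```

Emit:
{"fn": "servo_tool", "kwargs": {"deltas": [[0,0,-0.15,0,0,0,0],[0,0,-0.2,0,0,0,0]]}}

```text
t: 5.8
position: [498.5, 27.3, 41.4]
tool_rot: [-114.3, 89.4, 171.6]
force: [-4.9, 2.5, 17.4]
gripper_width: -0.002
```

```bash
cat > look.py <<'E'
from h import *
import sys
k=sys.argv[1]
s=sense(); print(s['t'],s['position'].round(1),s['force'].round(1))
p,d=snapshot("wrist"); cv2.imwrite(f"pics/w{k}.png",cv2.resize(p[100:340,200:450,::-1],None,fx=2.4,fy=2.4))
c=camera_info("wrist"); f=c['fx']
M=R.from_euler('xyz',s['tool_rot'],degrees=True).as_matrix()
v,u=np.mgrid[0:400,0:640]; X=u-c['cx'];Y=v-c['cy'];r=np.hypot(X,Y)+1e-9;t=np.tan(np.minimum(r/f,1.5))
pc=np.stack([X/r*t*d,-Y/r*t*d,-d],-1)
T=c['T_tool_cam']; W=(pc@T[:3,:3].T+T[:3,3])@M.T+s['position']
U=np.array([-.268,.963]);U/=np.linalg.norm(U); w=np.array([U[1],-U[0]]); o=np.array([522,-46.])
a=(W[...,:2]-o)@U; b=(W[...,:2]-o)@w; z=W[...,2]
ta=(s['position'][:2]-o)@U; print('tcp a,b',ta.round(1),((s['position'][:2]-o)@w).round(1))
m=(z>80)&(z<88)&(abs(b+2)<15)&(a>ta+12); print('lug top a',np.percentile(a[m],[2,50,98]).round(1) if m.sum() else None)
la=np.percentile(a[m],2) if m.sum() else ta+23
m=(z>52)&(z<74)&(abs(b+2)<13)&(a>ta+8)&(a<la-2)
for lo in range(int(ta)+8,int(la)+2,2):
    k2=m&(a>=lo)&(a<lo+2)
    if k2.sum()>3: print('plate',lo,k2.sum(),np.median(z[k2]).round(1))
m=(z>58)&(z<68)&(abs(b+2)<6)&(a>la+20); print('pin a',np.percentile(a[m],[2,50,98]).round(1) if m.sum() else None)
E
python3 look.py 5
```

```text
5.8 [498.5  27.3  41.4] [-4.9  2.5 17.4]
tcp a,b 76.9 -2.9
lug top a [ 89.2 103.5 109.1]
plate 84 106 71.3
plate 86 45 64.0
pin a [109.2 109.3 109.6]
```

View pics/w5.png

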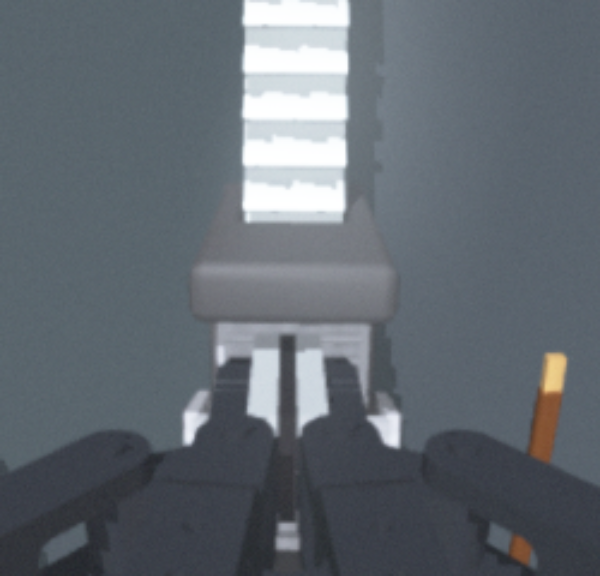

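The plate is down: force rose to 17 N against its stop and the plate now reads about 64 mm. Next I push along the bar, keeping a small downward bias.

Emit:
{"fn": "servo_tool", "kwargs": {"deltas": [[-0.08,0.29,-0.08,0,0,0,0],[-0.16,0.58,-0.08,0,0,0,0],[-0.24,0.87,-0.08,0,0,0,0],[-0.32,1.16,-0.08,0,0,0,0],[-0.4,1.45,-0.08,0,0,0,0]]}}

```text
t: 6.35
position: [495.0, 39.9, 41.5]
tool_rot: [-102.4, 89.5, -176.7]
force: [-1.6, -4.6, 11.3]
gripper_width: -0.002
```

```bash
python3 look.py 6
```

```text
6.35 [495.   39.9  41.5] [-1.6 -4.6 11.3]
tcp a,b 90.0 -2.9
lug top a [102.3 116.5 122. ]
plate 98 149 70.7
plate 100 22 64.1
pin a [122.3 122.4 122.6]
```

View pics/w6.png

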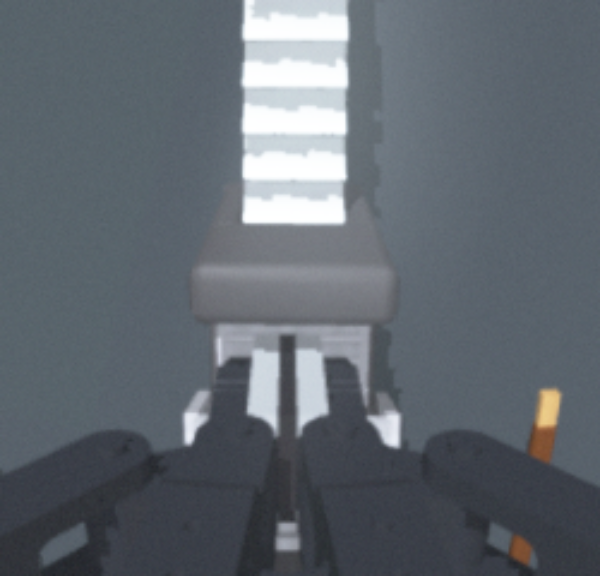

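The jaw travelled 13 mm with the finger, with no ratchet block. Continuing.

Emit:
{"fn": "servo_tool", "kwargs": {"deltas": [[-0.16,0.58,-0.1,0,0,0,0],[-0.32,1.16,-0.1,0,0,0,0],[-0.48,1.73,-0.1,0,0,0,0],[-0.64,2.31,-0.1,0,0,0,0],[-0.8,2.9,-0.1,0,0,0,0]]}}

```text
t: 6.9
position: [487.4, 67.8, 41.4]
tool_rot: [-92.0, 89.5, -166.3]
force: [-2.1, -4.5, 13.1]
gripper_width: -0.001
```

Emit:
{"fn": "servo_tool", "kwargs": {"deltas": [[-0.16,0.58,-0.1,0,0,0,0],[-0.32,1.16,-0.1,0,0,0,0],[-0.48,1.73,-0.1,0,0,0,0],[-0.64,2.31,-0.1,0,0,0,0],[-0.8,2.9,-0.1,0,0,0,0]]}}

```text
t: 7.4
position: [479.9, 95.1, 41.4]
tool_rot: [-78.5, 89.5, -152.9]
force: [-2.6, -5.3, 14.7]
gripper_width: -0.0
```

```bash
python3 look.py 7
```

```text
7.4 [479.9  95.1  41.4] [-2.6 -5.3 14.7]
tcp a,b 147.2 -2.7
lug top a [159.6 173.5 179.3]
plate 155 136 70.8
plate 157 37 63.9
pin a [179.7 240.2 244.1]
```

View pics/w7.png

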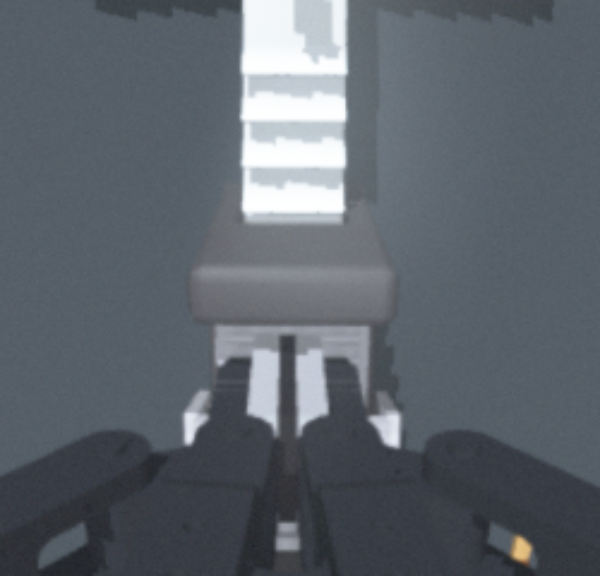

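Emit:
{"fn": "servo_tool", "kwargs": {"deltas": [[-0.16,0.58,-0.1,0,0,0,0],[-0.32,1.16,-0.1,0,0,0,0],[-0.48,1.73,-0.1,0,0,0,0],[-0.64,2.31,-0.1,0,0,0,0],[-0.8,2.9,-0.1,0,0,0,0]]}}

```text
t: 7.95
position: [472.0, 123.8, 41.4]
tool_rot: [-72.3, 89.4, -146.7]
force: [-2.3, -4.7, 15.5]
gripper_width: 0.002
```

Emit:
{"fn": "servo_tool", "kwargs": {"deltas": [[-0.11,0.39,-0.1,0,0,0,0],[-0.21,0.77,-0.1,0,0,0,0],[-0.32,1.16,-0.1,0,0,0,0],[-0.43,1.54,-0.1,0,0,0,0],[-0.54,1.93,-0.1,0,0,0,0]]}}

```text
t: 8.45
position: [467.1, 141.5, 41.4]
tool_rot: [-62.0, 89.4, -136.5]
force: [-3.6, -5.3, 15.0]
gripper_width: -0.0
```

```bash
python3 look.py 8
```

```text
8.45 [467.1 141.5  41.4] [-3.6 -5.3 15. ]
tcp a,b 195.4 -2.6
lug top a [207.9 221.8 227.4]
plate 203 140 71.3
plate 205 50 63.8
pin a [237.3 241.6 244.9]
```

View pics/w8.png

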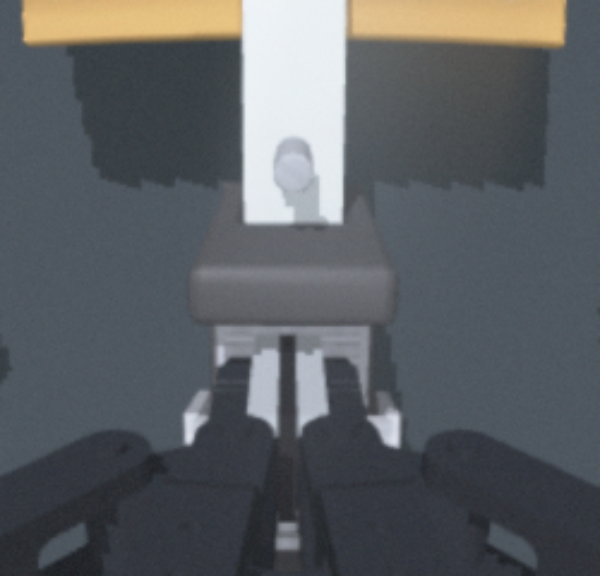

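Emit:
{"fn": "servo_tool", "kwargs": {"deltas": [[-0.07,0.25,-0.1,0,0,0,0],[-0.14,0.5,-0.1,0,0,0,0],[-0.21,0.75,-0.1,0,0,0,0],[-0.27,0.96,-0.1,0,0,0,0]]}}

```text
t: 8.9
position: [464.7, 150.6, 41.4]
tool_rot: [-56.4, 89.4, -130.9]
force: [-1.8, -4.5, 15.7]
gripper_width: -0.002
```

Emit:
{"fn": "servo_tool", "kwargs": {"deltas": [[-0.04,0.15,-0.1,0,0,0,0],[-0.08,0.3,-0.1,0,0,0,0]]}}

```text
t: 9.1
position: [464.6, 151.0, 41.3]
tool_rot: [-45.9, 89.2, -120.5]
force: [-0.2, -8.9, 14.7]
gripper_width: 0.003
```

```bash
python3 look.py 9
```

```text
9.1 [464.6 151.   41.3] [-0.2 -8.9 14.7]
tcp a,b 205.2 -2.5
lug top a [217.9 231.3 236.8]
plate 213 152 71.1
plate 215 63 63.7
pin a [238.1 242.1 244.9]
```

View pics/w9.png

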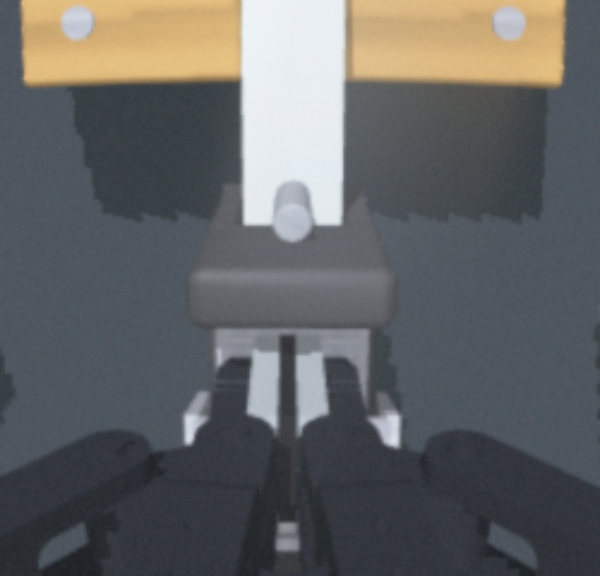

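The jaw has stalled with its rear against the pin: no advance, and the along-bar force doubled. I'll push a little harder, with the lever still pressed, to confirm.

Emit:
{"fn": "servo_tool", "kwargs": {"deltas": [[-0.08,0.3,-0.1,0,0,0,0],[-0.14,0.5,-0.1,0,0,0,0],[-0.14,0.5,-0.1,0,0,0,0]]}}

```text
t: 9.45
position: [464.5, 153.3, 41.3]
tool_rot: [-35.1, 89.1, -109.9]
force: [-0.8, -8.0, 13.7]
gripper_width: 0.001
```

```bash
python3 look.py 10
```

```text
9.45 [464.5 153.3  41.3] [-0.8 -8.  13.7]
tcp a,b 207.5 -2.0
lug top a [220.3 231.4 236.9]
plate 215 166 68.9
plate 217 21 72.4
pin a [240.3 243.  245.1]
```

View pics/w10.png

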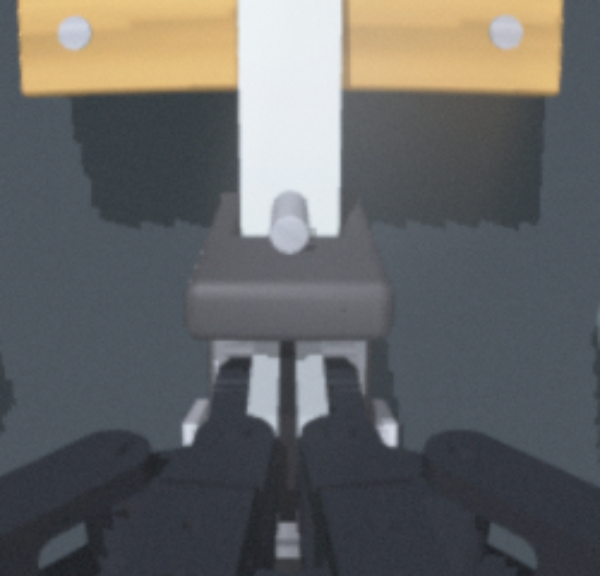

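Emit:
{"fn": "servo_tool", "kwargs": {"deltas": [[-0.08,0.3,-0.1,0,0,0,0],[-0.16,0.6,-0.1,0,0,0,0],[-0.22,0.8,-0.1,0,0,0,0],[-0.22,0.8,-0.1,0,0,0,0]]}}

```text
t: 9.9
position: [464.1, 157.7, 41.3]
tool_rot: [-25.0, 89.0, -99.9]
force: [1.3, -9.4, 11.7]
gripper_width: 0.001
```

```bash
python3 look.py 11
```

```text
9.9 [464.1 157.7  41.3] [ 1.3 -9.4 11.7]
tcp a,b 211.8 -1.2
lug top a [224.8 231.7 237.1]
plate 219 35 72.9
plate 221 25 73.0
pin a [244.9 245.  245.4]
```

Emit:
{"fn": "servo_tool", "kwargs": {"deltas": [[-0.08,0.25,-0.1,0,0,0,0],[-0.14,0.45,-0.1,0,0,0,0],[-0.14,0.45,-0.1,0,0,0,0]]}}

```text
t: 10.25
position: [464.1, 157.6, 41.3]
tool_rot: [-20.2, 88.7, -95.3]
force: [0.6, -12.6, 14.9]
gripper_width: -0.0
```

Fingertip is now against the lug and the jaw isn't moving at about 13 N, so it is on the pin. Now I lift straight up.

Emit:
{"fn": "servo_tool", "kwargs": {"deltas": [[0,0,0.3,0,0,0,0],[0,0,0.8,0,0,0,0],[0,0,1.6,0,0,0,0],[0,0,3.5,0,0,0,0],[0,0,6,0,0,0,0]]}}

```text
t: 10.75
position: [463.0, 158.1, 101.4]
tool_rot: [-25.4, 88.7, -100.4]
force: [0.9, -0.5, 0.2]
gripper_width: -0.001
```

Emit:
{"fn": "servo_tool", "kwargs": {"deltas": [[0,0,3,0,0,0,0],[1,-2,6,0,0,0,0],[3,-5,8,0,0,0,0],[5,-8,9,0,0,0,0],[5,-8,9,0,0,0,0]]}}

```text
t: 11.25
position: [516.5, 73.8, 193.7]
tool_rot: [-12.3, 88.6, -87.7]
force: [0.6, 0.4, -0.5]
gripper_width: 0.0
```

```bash
python3 look.py 12; python3 - <<'E'
from h import *
U=np.array([-.268,.963]);U/=np.linalg.norm(U); w=np.array([U[1],-U[0]]); o=np.array([522,-46.])
for n in("scene","side"):
    p,d=snapshot(n); X=cloud(n,d); a=(X[...,:2]-o)@U; b=(X[...,:2]-o)@w; z=X[...,2]
    m=(z>76)&(z<90)&(a>200)&(a<245)&(abs(b+2)<22); print(n,'lug',np.percentile(a[m],[2,98]) if m.sum() else 0)
    m=(z>56)&(z<68)&(a>226)&(a<260)&(abs(b+2)<7); print(n,'pin',np.percentile(a[m],[2,98]) if m.sum() else 0)
    m=(z>85)&(z<106)&(a>110)&(a<170)&(abs(b+2)<22); print(n,'post',np.percentile(a[m],[2,98]) if m.sum() else 0)
    for lo in range(176,226,4):
        m=(a>=lo)&(a<lo+4)&(abs(b+2)<13)&(z>50)&(z<78)
        if m.sum(): print(lo,np.median(z[m]).round(1),end=' ')
    print()
    for th in ["thumb_pad","push_lug","jaw_face","stop_pin","panel","mug","screw_jar"]: print(th,[(x['conf'],[round(float(v)) for v in x['centre']]) for x in pinpoint(th,n)[:2]])
    cv2.imwrite(f"pics/{n}9.png",p[:,:,::-1])
print(sense()['t'],sense()['force'])
E
```

```text
11.25 [516.5  73.8 193.7] [ 0.6  0.4 -0.5]
tcp a,b 116.9 26.8
lug top a [151.1 230.2 236.6]
pin a [171.9 186.2 243.4]
scene lug [211.75844061 235.98805619]
scene pin [226.2913776  227.70528382]
scene post [129.88914779 149.83710149]
176 65.7 180 65.8 184 68.0 188 67.3 192 69.4 196 70.4 200 72.0 204 73.8 208 75.0 212 74.2 216 73.4 220 70.6 224 68.2 
thumb_pad [(0.47, [458, 144, 69])]
push_lug [(0.76, [464, 171, 78]), (0.4, [462, 146, 70])]
jaw_face [(0.84, [491, 77, 77])]
stop_pin [(0.78, [456, 181, 60])]
panel [(0.91, [256, -433, -4]), (0.73, [818, 211, -4])]
mug [(0.94, [673, -14, 4])]
screw_jar [(0.86, [588, 177, 0])]
side lug [223.00656525 235.24573206]
side pin [226.43066807 227.62790129]
side post [129.99583423 149.91721135]
176 62.1 180 63.0 184 64.1 188 64.8 192 67.2 196 67.6 200 68.5 204 69.2 208 70.9 212 71.6 216 53.2 220 76.8 224 67.1 
thumb_pad [(0.63, [467, 147, 69])]
push_lug [(0.83, [462, 166, 73])]
jaw_face [(0.75, [488, 77, 70]), (0.71, [460, 166, 75])]
stop_pin [(0.93, [454, 179, 60])]
panel [(0.91, [549, -163, 51]), (0.87, [258, -436, 0])]
mug [(0.92, [674, -17, -2])]
screw_jar [(0.67, [588, 179, -1])]
12.1 [-0.54490421  0.1222396   0.47874616]
```

View pics/scene9.png

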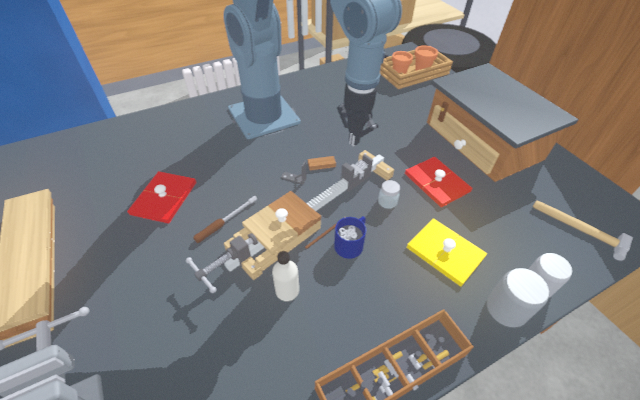

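View pics/side9.png

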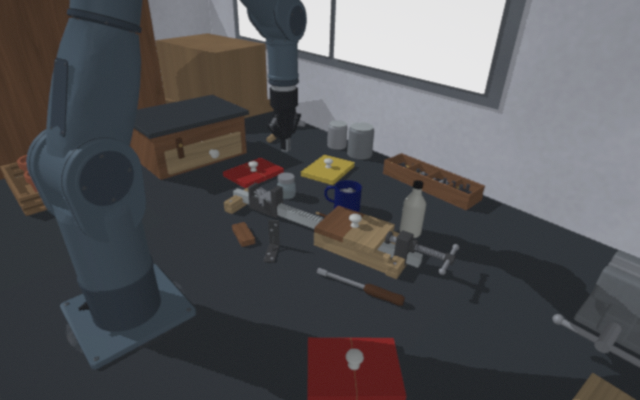

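View pics/w12.png

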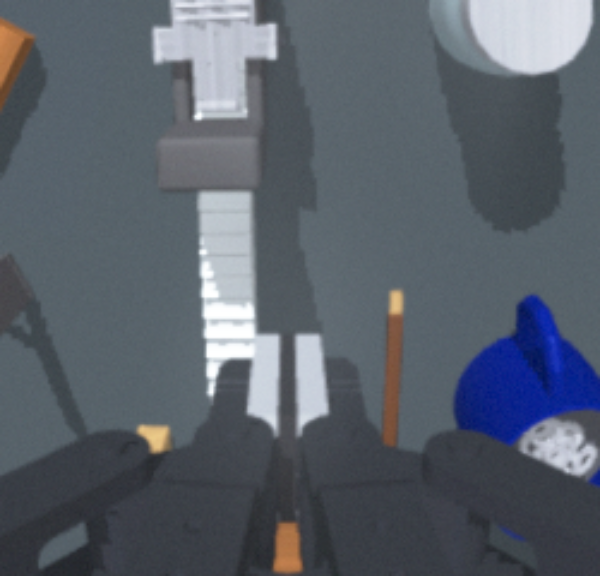

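```bash
python3 - <<'E'
from h import *
p=cv2.imread("pics/side9.png"); q=cv2.imread("pics/scene9.png")
cv2.imwrite("pics/c1.png",np.hstack([cv2.resize(p[170:230,215:295],None,fx=5,fy=5,interpolation=cv2.INTER_CUBIC),cv2.resize(q[140:200,330:410],None,fx=5,fy=5,interpolation=cv2.INTER_CUBIC)]))
E
```

```text
(no output)
```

View pics/c1.png

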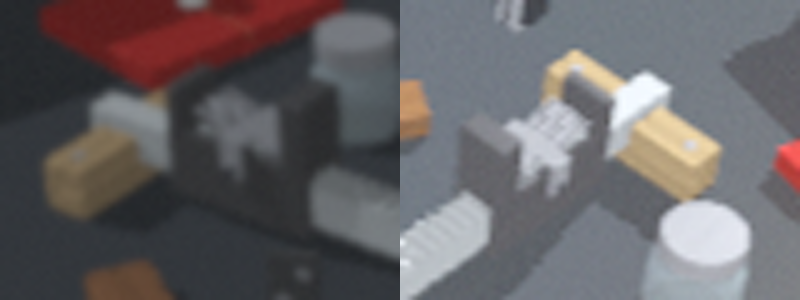

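The crop shows the lug at the pin (hidden behind it), the lever sprung up, and the panel and everything else in place. Handing in.

```bash
python3 -c "
from workcell import *
print(sense()['dq'].round(2)); print(hand_in())"
```

```text
[-0.02 -0.06 -0.02 -0.12 -0.11  0.04 -0.06]
the job is handed in; nothing more can be done
None
```

The jaw is back against the stop pin, the lever has sprung up, and the arm is clear. I handed the job in at about 12 s. With the fingers shut I pressed the thumb lever to its stop (about 15 N) and slid the jaw about 127 mm along the bar. At the pin I pushed on to about 13 N to confirm, then lifted straight off.

**Last checks:**
- **Jaw:** it stopped advancing while I pushed at 8–13 N. After release its rear measured about 236 mm along the bar, with the pin's front at about 236 mm. The pin was hidden behind the lug in the final views, so I did not see the contact directly.
- **Lever:** the plate's rear read about 71–75 mm high after release, against 64 mm when pressed.
- **Surroundings:** the mug and jar measured where they were within 4 mm, and nothing else looked moved in the final pictures. The side camera put the panel within 2 mm. The scene camera's network missed it and reported only two things elsewhere on the bench that it took for panels.
- **Force:** the tool was force-free when I handed in.

**Disagreements:** the reported tool height read about 20 mm lower than the real fingertips, so I found contact by force and camera instead. The side camera's positions across the bar were about 5 mm off the scene camera's, so I used the wrist view.

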